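# Turn the wire brush round in the slanted tool rack

### The job

One of the three carving tools in the slanted wooden rack, the little wire brush, has been put away with its bristles down in the socket. Pull it out, turn it end for end and put it back into the same socket with its wooden handle down and its bristles up, like its neighbours; let go of it and leave the other two tools in their sockets.

Things in the scene. Friction and masses are not known exactly. Their poses are not given: they have to be found in the camera images.
- wire_brush: Wire brush 186 mm long: pale round wooden handle 16 mm thick (y = -22 to +93 mm), then black bristle head 14 mm thick (y = -93 to -33). y axis along the tool to the handle's end; origin midway, 7.5 mm to the -z side of the centre line (origin + 7.5 mm z is on it). 35 g. Starts in a rack socket, bristles down, y rising about 22 deg, perhaps 8 deg askew sideways; free of the cup from y = -20 up.
- tool_rack: Fixed rack, base 130 x 260 x 14 mm, 3 dark round cups. Origin under base centre, z up, y along the row, x the way the cups lean (to the right). Cup floors at x -18, z 54 mm, y +80/0/-80; mouth centres x 10, z 106; inside 60 deep, 56 wide at mouth, 40 at floor. Axes rise 62 deg, but a tool sags on the lip: the brush to 20-30 deg. To go in handle first, hold it at 35-55 deg.
- spatula: Carving spatula, 186 mm long: pale wooden handle 16 mm thick, 118 mm long, and a flat steel blade. y axis points to the handle's end, origin midway between the ends. It stands handle-down in another socket, blade up, and stays there.
- chisel: Carving chisel, 176 mm long: pale wooden handle 16 mm thick, 112 mm long, and a narrow flat blade. y axis points to the handle's end, origin midway between the ends. It stands handle-down in another socket, blade up, and stays there.

How it is judged:
By the outcome, as a careful person would: the job done as asked, in the order asked, and still so for the second after the job is handed in, with the robot touching nothing.
It also fails if it takes over 43 s, if anything falls off the work surface, if the arm or the gripper's body presses on something with over 40 N, if the wrist force passes 120 N, or if a joint passes its speed limit or range.

### The arm

A 7-joint arm with a two-finger parallel gripper is mounted at the origin on a cart in front of the work surface, level with it; the furniture and walls round the work are solid. World frame = base frame: x ahead of the robot, y to its left, z up, the work surface at z = 0. Lengths are in mm, angles in degrees, forces in N, time in s.
With the tool pointing down it reaches from about 350 to 775 mm from the base axis. Payload 3.1 kg.
Tool frame: the origin (TCP) lies at the very end of the fingers, on their centre line; the grasp point (between the pads) lies 19 mm behind it; z points along the fingers, y is the line along which they close (so a half turn about z gives the same grasp; the last joint's range is limited). The gripper opens to 85 mm and grips with 20 to 120 N. Pads are 22 mm wide; open, the fingers measure 114 mm over their backs; the gripper's body (76 mm by 85 mm) begins 54 mm behind the grasp point. The pads swing forward as they close: fully open they stand 13 mm farther back than shut.
Start: joints at [-76.702, 17.813, 0.802, 86.603, -0.252, 75.585, -1.558], TCP at [148.687, 529.537, 231.304] pointing down, gripper open.
Joint ranges: [-154.91, 154.91], [-16.99, 109.72], [-72.82, 74.43], [7.12, 147.25], [-82.49, 262.49], [11.32, 116.49], [-174.64, 174.64]. Speed limits (degrees/s): [159.86, 159.86, 180, 180, 180, 180, 180].

### API

Orientations are given as a 3x3 rotation matrix whose columns are the frame's x, y, z axes.
In Python, from station import arm, cams, hand_in, models gives the robot as it stands.
- The arm moves only by the tool apply_moves, never from a script. Its argument "series" is a list of rows, each a list of 7 numbers: the shift along the tool's x, y, z in mm, then the turn, a rotation vector about the tool's x, y, z in degrees, then the finger opening in mm, from 0 to 85.4. A call has 1 to 8 rows; each row shifts and turns the commanded pose from where the row before left it, along the tool's axes as they then stand; what a row does not reach is not made up. A row lasts 1/8 s, in which the tool goes at most 62.5 mm and 10.7 degrees, less where a joint would pass 70% of its speed; a pose out of reach is approached as far as the arm can. A call with a gripper value outside its range is refused whole. The fingers move at their own pace and stop on an object; "squeeze" is the grip in N (left out, the last holds). Time passes only in rows, so rows that do not move let the fingers close. It gives the time, the measured TCP pose, the force, the opening and the grip force at its end, in the units of the state.
- arm.get_obs(): the state, without advancing time (a new reading comes with each control period).
- cams.get_image(name): name is "side" or "top" or "wrist"; returns (picture, depth): 400x640x3 uint8, red, green, blue; 400x640 float32, mm along the optical axis (not along the pixel's ray), 0 where there is no reading.
- cams.camera_info(name): a dict with "camera_matrix" (3x3 intrinsics, pixels), "cam_to_world" (4x4, takes a point from camera to world coordinates). Camera axes: x right, y up, looking along -z (the intrinsics and any distortion apply to the point x, -y, -z); pixel columns grow to the right and rows downward; lengths in mm; the calibration is good to about 2 mm. A picture is of the moment at which its call begins: read the wrist's pose just before it. camera_info takes no time and is no camera call; for the wrist camera it gives the pose at the moment of the call.
- hand_in(): hands the job in; it is judged then, once.
Trained networks look in the newest picture that a camera, given by its name, has taken for a name from the list of things; names that differ only in an ending like _2 or _b are one class to them, and where a whole thing is asked for, a point or a joint stands for the part that bears it (a point fixed in the world has none). Each returns a list of dicts, best first, with "score" (0 to 1); they miss things now and then, are a little off and sometimes report something else, mostly with a low value. They report only what shows in the picture. A call takes as long as a camera call.
- models.boxes_of(camera, label): "extent" ([left, top, right, bottom] in pixels, round what is visible of it).
- models.pinpoint(camera, label): "pixel" ([column, row] in pixels: a listed point, or the origin of a listed thing).
The state is a dict: "time_s": time; "joints": joint angles; "dq": joint speeds; "tau": joint torques, N m; "ee_pos": TCP position; "orientation": TCP orientation; "force": force on the tool from outside, world axes, zero at the start; "moment": the same for the moment, N m; "opening": opening from 0.0 (shut) to 1.0 (fully open); "grasp_force": force on a finger pad.
Only numpy, scipy, OpenCV 4.12 (cv2) and the standard library are available. Lean on these libraries where they do the work, as an engineer would, in place of code of your own. Each camera call takes 0.05 s, during which the arm holds its last target. There are 200 camera calls.

## Working session

There is one attempt and no reset: what is moved stays moved. The work goes in short steps, Python scripts to look and compute and a tool call to move; the robot and the scene stay as the last step left them, time stands still between calls to the robot, and variables do not carry over. Pictures are saved under pics/ and viewed, at most 10 in all, crops included, and the job is handed in when it is done.

Besides the shell and the picture viewer there is one more tool, called after ">>>" as a command line: name --pt "numbers of a row" for each row, then --argument value for the rest. apply_moves: Moves the arm, as the interface text tells. Its arguments: {"type":"object","properties":{"series":{"type":"array"},"squeeze":{"type":"number"}},"required":["series"]}

```bash
ls; mkdir -p pics; cat > h.py <<'E'
import numpy as np, cv2
from station import arm, cams, hand_in, models
def shot(n,f=None):
    p,d=cams.get_image(n); 
    if f: cv2.imwrite('pics/'+f,p[:,:,::-1])
    return p,d
def info(n):
    i=cams.camera_info(n); return np.array(i['camera_matrix']),np.array(i['cam_to_world'])
def world(n,u,v,z):
    K,T=info(n); u,v,z=map(np.asarray,(u,v,z))
    x=(u-K[0,2])/K[0,0]*z; y=(v-K[1,2])/K[1,1]*z
    return np.stack([x,-y,-z],-1)@T[:3,:3].T+T[:3,3]
E
python3 - <<'E'
from h import *
o=arm.get_obs(); print(o['time_s'],o['ee_pos'],np.round(o['orientation'],3))
ims=[]
for c in ['side','top']:
    p,d=shot(c); np.savez('d_'+c,p=p,d=d); ims.append(p)
    K,T=info(c); print(c,np.round(T,2).tolist(),K.tolist())
    for l in ['wire_brush','tool_rack','spatula','chisel']:
        print(l,[(b['score'],np.round(b['extent']).tolist()) for b in models.boxes_of(c,l)[:2]],[(b['score'],np.round(b['pixel']).tolist()) for b in models.pinpoint(c,l)[:2]])
cv2.imwrite('pics/s.png',ims[0][:,:,::-1]);cv2.imwrite('pics/t.png',ims[1][:,:,::-1])
E
```

```text
pics
0.0 [148.51378674 528.79546758 230.21502668] [[-0.963  0.27  -0.001]
 [ 0.27   0.963 -0.002]
 [-0.    -0.002 -1.   ]]
side [[-0.96, 0.13, -0.24, 318.39], [-0.28, -0.52, 0.81, 879.29], [-0.02, 0.84, 0.54, 548.23], [0.0, 0.0, 0.0, 1.0]] [[397.7627775013519, 0.0, 316.77406136592236], [0.0, 397.7627775013519, 203.54004569466602], [0.0, 0.0, 1.0]]
wire_brush [(0.73, [320.0, 155.0, 327.0, 197.0])] [(0.71, [327.0, 189.0])]
tool_rack [(0.68, [259.0, 195.0, 388.0, 260.0])] [(0.61, [326.0, 240.0])]
spatula [(0.85, [360.0, 146.0, 367.0, 199.0]), (0.58, [262.0, 196.0, 388.0, 261.0])] [(0.84, [364.0, 184.0]), (0.58, [326.0, 237.0])]
chisel [(0.69, [286.0, 152.0, 291.0, 198.0])] [(0.59, [290.0, 185.0])]
top [[-0.02, 0.99, -0.11, 411.04], [-1.0, -0.03, -0.03, 157.98], [-0.03, 0.11, 0.99, 936.33], [0.0, 0.0, 0.0, 1.0]] [[381.91171855751287, 0.0, 319.7434121016873], [0.0, 381.91171855751287, 205.925904303683], [0.0, 0.0, 1.0]]
wire_brush [(0.78, [309.0, 184.0, 371.0, 211.0])] [(0.56, [339.0, 204.0])]
tool_rack [(0.59, [275.0, 156.0, 351.0, 271.0])] [(0.57, [310.0, 209.0])]
spatula [(0.68, [312.0, 224.0, 382.0, 244.0])] [(0.58, [312.0, 210.0]), (0.35, [334.0, 201.0])]
chisel [(0.57, [299.0, 152.0, 356.0, 179.0])] [(0.84, [328.0, 168.0])]
```

View pics/s.png

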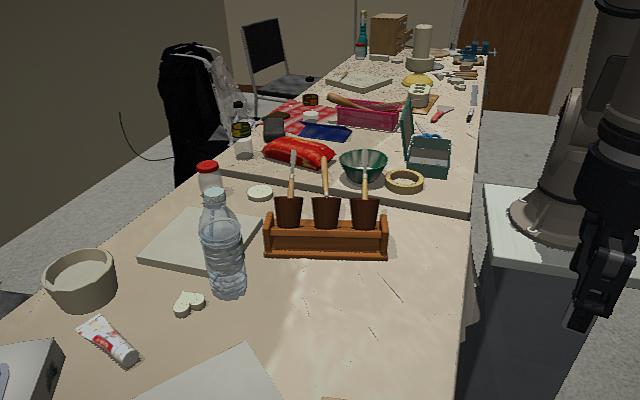

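View pics/t.png

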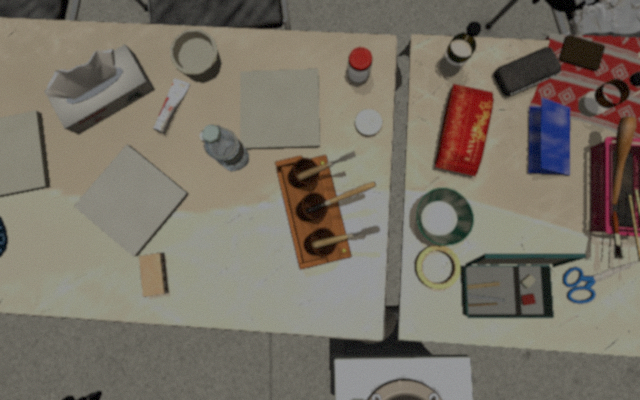

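The side view shows the middle tool as the brush, with its wooden handle up at (324,157–197). In the top view the rack is at (313,210) and the brush handle runs from (325,203) to (375,185). The handle leans to the right, which is world -y. The neighbours are at (305,172) and (320,243).

```bash
python3 - <<'E'
from h import *
for c,box in [('top',(322,178,380,212)),('side',(316,150,332,200))]:
    f=np.load(f'd_{c}.npz'); p,d=f['p'],f['d']; x0,y0,x1,y1=box
    v,u=np.mgrid[y0:y1,x0:x1]; v=v.ravel();u=u.ravel()
    W=world(c,u,v,d[v,u]); col=p[v,u].astype(int)
    m=(d[v,u]>0)&(W[:,2]>95)&(W[:,2]<230)&(W[:,1]<180)
    W=W[m];col=col[m]
    # pale wood: r-b
    print(c,m.sum(), 'col',col.mean(0))
    ce=np.median(W,0); 
    for _ in range(4):
        U,S,V=np.linalg.svd(W-ce); a=V[0]*-np.sign(V[0][1]) if len(W) else 0
        r=np.linalg.norm(np.cross(W-ce,a),axis=1); W=W[r<max(12,np.percentile(r,80)*1)] ; ce=W.mean(0)
    s=(W-ce)@a
    print('n',len(W),'axis',a.round(3),'elev',np.degrees(np.arcsin(a[2])),'ends',(ce+a*s.min()).round(1),(ce+a*s.max()).round(1))
# cup rims & rack by height in top view
f=np.load('d_top.npz');d=f['d'];v,u=np.mgrid[150:275,270:355];v=v.ravel();u=u.ravel();W=world('top',u,v,d[v,u])
m=(W[:,2]>8)&(W[:,2]<50);R=W[m][:,:2].astype(np.float32);print('rack rect',cv2.minAreaRect(R))
f=np.load('d_top.npz')
cv2.imwrite('pics/t2.png',cv2.resize(f['p'][145:280,265:400,::-1],None,fx=4.4,fy=4.4,interpolation=cv2.INTER_CUBIC))
for (a,b) in [(305,172),(313,207),(320,241)]:
    m=((u-a)**2+(v-b)**2<200)&(W[:,2]>75)&(W[:,2]<128); print('cup',np.median(W[m],0).round(1), (W[m].min(0)).round(),W[m].max(0).round())
E
```

```text
top 331 col [125.61329305 105.90936556  77.21752266]
n 327 axis [ 0.295 -0.891  0.346] elev 20.263646661968544 ends [508.  174.9  97.5] [544.3  65.  140.2]
side 236 col [155.73728814 130.15254237  89.29661017]
n 234 axis [ 0.289 -0.887  0.359] elev 21.06816834957246 ends [506.5 179.1  96. ] [542.8  67.7 141.1]
rack rect ((502.94384765625, 200.68447875976562), (260.0082092285156, 132.06085205078125), 12.14379596710205)
cup [580.5 210.   95.4] [551. 181.  75.] [611. 243. 124.]
cup [501.1 193.4  92.9] [474. 165.  75.] [532. 227. 123.]
cup [425.7 180.6  94.9] [396. 152.  75.] [456. 214. 124.]
```

View pics/t2.png

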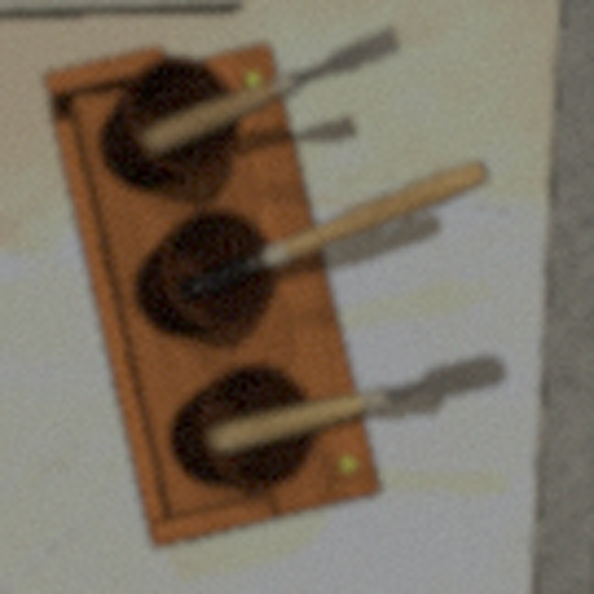

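The crop shows the three cups, with the middle one holding the brush: black bristles in the cup at (190–265, 260–285) and the handle running up to its end at (485,170). The arm looks like an xArm7, so I'll check that kinematic model in order to plan reachable wrist poses.

```bash
cat > kin.py <<'E'
import numpy as np
from scipy.spatial.transform import Rotation as Rot
from scipy.optimize import least_squares
AL=[0,-90,90,90,90,90,-90]; A=[0,0,0,52.5,77.5,0,76]; D=[267,0,293,0,342.5,0,97]
LO=np.array([-154.91,-16.99,-72.82,7.12,-82.49,11.32,-174.64]);HI=np.array([154.91,109.72,74.43,147.25,262.49,116.49,174.64])
def fk0(q):
    T=np.eye(4)
    for al,a,d,t in zip(np.radians(AL),A,D,np.radians(q)):
        M=np.array([[np.cos(t),-np.sin(t),0,a],[np.sin(t)*np.cos(al),np.cos(t)*np.cos(al),-np.sin(al),-d*np.sin(al)],[np.sin(t)*np.sin(al),np.cos(t)*np.sin(al),np.cos(al),d*np.cos(al)],[0,0,0,1]])
        T=T@M
    return T
E
python3 - <<'E'
from kin import *; from h import *
o=arm.get_obs(); q=o['joints'];F=fk0(q);print(np.round(F,3)); 
T=np.eye(4);T[:3,:3]=o['orientation'];T[:3,3]=o['ee_pos']
R=T[:3,:3]@F[:3,:3].T; print(np.round(R,3), np.round(T[:3,3]-R@F[:3,3],1),np.linalg.norm(F[:2,3]),np.linalg.norm(T[:2,3]))
E
```

```text
[[ 2.69000e-01 -9.63000e-01 -2.90000e-02  1.33087e+02]
 [-9.56000e-01 -2.71000e-01  1.15000e-01 -5.34618e+02]
 [-1.18000e-01 -3.00000e-03 -9.93000e-01  3.72937e+02]
 [ 0.00000e+00  0.00000e+00  0.00000e+00  1.00000e+00]]
[[-0.519  0.847  0.113]
 [-0.854 -0.519 -0.035]
 [ 0.029 -0.115  0.993]] [ 628.5  378.9 -204.2] 550.934644393086 549.9992829129725
```

```bash
cat >> h.py <<'E'
from scipy.spatial.transform import Rotation as Rot, Slerp
import json
def log():
    o=arm.get_obs()
    with open('log.jsonl','a') as f: f.write(json.dumps([np.ravel(o['joints']).tolist(),np.ravel(o['ee_pos']).tolist(),np.array(o['orientation']).ravel().tolist()])+'\n')
    return o
def plan(p0,R0,p1,R1,op,n):
    """n equal rows straight line + slerp, printed in tool-frame increments"""
    sl=Slerp([0,1],Rot.from_matrix([R0,R1])); out=[]
    p,R=np.array(p0,float),np.array(R0,float)
    for i in range(1,n+1):
        t=i/n; pt=np.array(p0)+(np.array(p1)-p0)*t; Rt=sl(t).as_matrix()
        dp=np.round(R.T@(pt-p),1); rv=np.round(np.degrees(Rot.from_matrix(R.T@Rt).as_rotvec()),1)
        out.append([*dp.tolist(),*rv.tolist(),op]); p=p+R@dp; R=R@Rot.from_rotvec(np.radians(rv)).as_matrix()
    print(json.dumps(out)); return p,R
def frame(x,z):
    z=np.array(z)/np.linalg.norm(z); x=np.array(x)-np.dot(x,z)*z; x/=np.linalg.norm(x)
    return np.stack([x,np.cross(z,x),z],1)
h0=np.array([.291,-.889,.353]); h0/=np.linalg.norm(h0)
g0=np.array([.111,-.341,-.934]); R_g=frame(-h0,g0); G0=np.array([517,146,103.])
E
python3 - <<'E'
from h import *
o=log(); 
p,R=plan(o['ee_pos'],o['orientation'],G0+19*R_g[:,2]-110*R_g[:,2],R_g,85,16)
E
```

```text
[[-27.5, -15.2, 2.7, 0.6, -1.2, 3.5, 85], [-28.3, -13.4, 3.5, 0.7, -1.2, 3.4, 85], [-29.0, -11.7, 4.2, 0.6, -1.2, 3.5, 85], [-29.6, -9.8, 4.9, 0.7, -1.2, 3.5, 85], [-29.9, -7.9, 5.6, 0.6, -1.2, 3.5, 85], [-30.3, -6.1, 6.4, 0.7, -1.2, 3.4, 85], [-30.5, -4.2, 7.1, 0.6, -1.2, 3.5, 85], [-30.5, -2.2, 7.7, 0.7, -1.2, 3.5, 85], [-30.3, -0.3, 8.4, 0.6, -1.2, 3.4, 85], [-30.2, 1.7, 9.0, 0.6, -1.2, 3.5, 85], [-29.8, 3.5, 9.6, 0.7, -1.2, 3.5, 85], [-29.4, 5.5, 10.2, 0.6, -1.3, 3.5, 85], [-28.7, 7.4, 10.7, 0.7, -1.2, 3.4, 85], [-28.0, 9.1, 11.3, 0.6, -1.2, 3.5, 85], [-27.1, 11.0, 11.7, 0.7, -1.2, 3.5, 85], [-26.1, 12.8, 12.2, 0.6, -1.2, 3.4, 85]]
```

>>> apply_moves --pt "-28 -15 3 0.6 -1.2 3.5 85" --pt "-28 -13 3.5 0.7 -1.2 3.4 85" --pt "-29 -12 4 0.6 -1.2 3.5 85" --pt "-30 -10 5 0.7 -1.2 3.5 85" --pt "-30 -8 5.5 0.6 -1.2 3.5 85" --pt "-30 -6 6.5 0.7 -1.2 3.4 85" --pt "-30 -4 7 0.6 -1.2 3.5 85" --pt "-30 -2 8 0.7 -1.2 3.5 85"

```text
time_s: 1.9
ee_pos: [329.1, 352.8, 208.9]
orientation: [[-0.713, 0.695, 0.1], [0.677, 0.718, -0.16], [-0.183, -0.047, -0.982]]
force: [0.6, 0.4, -0.6]
opening: 0.993
grasp_force: 0.0
```

```bash
python3 - <<'E'
from h import *
o=log();print(o['joints'])
p,R=plan(o['ee_pos'],o['orientation'],G0+19*R_g[:,2]-110*R_g[:,2],R_g,85,8)
E
```

```text
[-66.78441896  13.6070592   12.51822386  96.67599276   7.38557614
  74.37241549 -10.56341546]
[[-30.2, -0.2, 8.3, 0.6, -1.2, 3.4, 85], [-30.0, 1.6, 8.9, 0.7, -1.2, 3.5, 85], [-29.7, 3.6, 9.6, 0.6, -1.2, 3.4, 85], [-29.2, 5.5, 10.1, 0.6, -1.2, 3.5, 85], [-28.6, 7.3, 10.6, 0.7, -1.2, 3.4, 85], [-27.8, 9.1, 11.1, 0.6, -1.2, 3.4, 85], [-27.0, 10.9, 11.6, 0.6, -1.2, 3.5, 85], [-26.1, 12.6, 12.0, 0.7, -1.2, 3.4, 85]]
```

>>> apply_moves --pt "-30 0 8.3 0.6 -1.2 3.4 85" --pt "-30 1.6 9 0.7 -1.2 3.5 85" --pt "-30 3.6 9.5 0.6 -1.2 3.4 85" --pt "-29 5.5 10 0.6 -1.2 3.5 85" --pt "-28.5 7.3 10.5 0.7 -1.2 3.4 85" --pt "-28 9 11 0.6 -1.2 3.4 85" --pt "-27 11 11.5 0.6 -1.2 3.5 85" --pt "-26 12.5 12 0.7 -1.2 3.4 85"

```text
time_s: 2.9
ee_pos: [507.5, 178.0, 187.9]
orientation: [[-0.291, 0.95, 0.111], [0.887, 0.311, -0.341], [-0.359, -0.001, -0.933]]
force: [-0.0, 0.0, -0.3]
opening: 0.995
grasp_force: 0.0
```

```bash
python3 - <<'E'
from h import *
o=log();print(o['joints'],o['ee_pos'])
K,T=info('wrist'); p,d=shot('wrist','w1.png'); np.savez('d_w',p=p,d=d)
def proj(X):
    c=(np.array(X)-T[:3,3])@T[:3,:3]; return (K[0,0]*c[0]/-c[2]+K[0,2], K[1,1]*-c[1]/-c[2]+K[1,2])
for s in (-20,0,90): print(s,np.round(proj(G0+h0*s)))
E
```

```text
[-53.30073982  22.22943453  25.06947279  92.44746488  11.94743018
  71.94488802 -15.57371033] [507.5036935  177.99789079 187.91805928]
-20 [320. 178.]
0 [320. 204.]
90 [320. 304.]
```

View pics/w1.png

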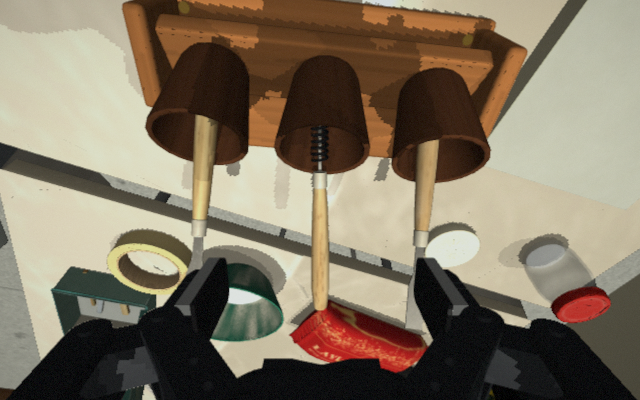

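The wrist view shows the brush handle centred at column 320, from the ferrule at row 180 to the end at row 310. My predicted points fall on it. Next I'll check the depth.

```bash
python3 - <<'E'
from h import *
f=np.load('d_w.npz');d=f['d']
v=np.array([190,204,230,260,290,303]);u=np.full(6,320)
W=world('wrist',u,v,d[v,u]); print(W.round(1))
a=W[-1]-W[0];a/=np.linalg.norm(a);print(a)
for w in W: 
    s=(w-G0)@h0; print(s.round(1),((w-G0-s*h0)@R_g).round(1))
E
```

```text
[[516.1 153.6 103.5]
 [518.9 144.9 108.6]
 [524.7 126.9 116.8]
 [531.8 104.5 126.1]
 [539.8  79.4 135.1]
 [543.6  67.5 138.9]]
[ 0.28269386 -0.8871778   0.36469128]
-6.9 [-0.   1.6 -3.1]
3.5 [-0.   1.5 -4.6]
24.1 [-0.   1.3 -5.7]
49.4 [-0.   1.2 -6.1]
77.2 [-0.   0.9 -5.2]
90.2 [-0.   0.8 -4.3]
```

>>> apply_moves --pt "0 0 15 0 0 0 60" --pt "0 0 15 0 0 0 60" --pt "0 0 15 0 0 0 60" --pt "0 0 15 0 0 0 60"

```text
time_s: 3.45
ee_pos: [512.2, 159.0, 130.8]
orientation: [[-0.296, 0.949, 0.11], [0.886, 0.316, -0.34], [-0.357, -0.003, -0.934]]
force: [-0.7, 0.0, -0.5]
opening: 0.697
grasp_force: 0.0
```

>>> apply_moves --pt "-1.5 0.5 13 0 0 0 60" --pt "-1.5 0.5 13 0 0 0 60" --pt "-1.5 0.5 13 0 0 0 60" --pt "-1.5 0 12 0 0 0 60" --pt "0 0 0 0 0 0 0" --pt "0 0 0 0 0 0 0" --pt "0 0 0 0 0 0 0" --pt "0 0 0 0 0 0 0" --squeeze 50

```text
time_s: 4.45
ee_pos: [521.9, 137.4, 87.0]
orientation: [[-0.295, 0.949, 0.112], [0.886, 0.315, -0.339], [-0.357, -0.001, -0.934]]
force: [0.1, 0.5, 0.7]
opening: 0.127
grasp_force: 48.6
```

```bash
python3 - <<'E'
from h import *
o=log();print(o['opening'],o['grasp_force'],o['ee_pos'],o['force'],o['joints'])
E
```

```text
0.12742267892022452 48.55107266502728 [521.93705899 137.35065135  87.02063205] [0.05002231 0.51931882 0.69031826] [-48.88988171  27.70262835  25.05860109 100.63319232  11.13718783
  57.35425356 -14.0185931 ]
```

>>> apply_moves --pt "-8 0 -0.5 0 0 0 0" --pt "-12 0 -1 0 0 0 0" --pt "-14 0 -1 0 0 0 0" --pt "-14 0 -1 0 0 0 0" --pt "-14 0 -1 0 0 0 0" --pt "-14 0 -1 0 0 0 0" --pt "-14 0 -2 0 0 0 0" --pt "-10 0 -10 0 0 0 0"

```text
time_s: 5.45
ee_pos: [548.8, 52.6, 139.0]
orientation: [[-0.294, 0.95, 0.109], [0.886, 0.313, -0.341], [-0.358, -0.003, -0.934]]
force: [0.6, -0.2, -1.0]
opening: 0.124
grasp_force: 48.6
```

```bash
cat > fit.py <<'E'
import numpy as np, json, itertools
from scipy.optimize import least_squares
from scipy.spatial.transform import Rotation as Rot
L=[json.loads(l) for l in open('log.jsonl')]
Q=np.array([l[0] for l in L]);P=np.array([l[1] for l in L]);RR=np.array([np.reshape(l[2],(3,3)) for l in L])
def rz(t):return Rot.from_euler('z',t,degrees=True).as_matrix()
def ry(t):return Rot.from_euler('y',t,degrees=True).as_matrix()
def fk(q,pr,s):
    yaw,h,a1,L1,a2,L2,a3,L3,a4,yt=pr
    # upper arm along z; pitch about y positive = forward
    R=rz(yaw+s[0]*q[0])@ry(s[1]*q[1]); p=np.array([0,0,h])
    p=p+R@[a1,0,L1]; R=R@rz(s[2]*q[2]); p=p+R@[a2,0,0]; R=R@ry(s[3]*q[3])
    p=p+R@[a3,0,L2]; R=R@rz(s[4]*q[4])@ry(s[5]*q[5]); p=p+R@[a4,0,L3]; R=R@rz(s[6]*q[6]+yt)
    return p,R
if __name__=='__main__':
    res=[]
    for s1,s3,s5,s7 in itertools.product([1,-1],repeat=4):
        s=[s1,1,s3,1,s5,1,s7]
        def f(pr): 
            r=[]
            for q,p,R in zip(Q,P,RR):
                pp,Rm=fk(q,pr,s); r+=list((pp-p)/10)+list(((Rm-R)*20).ravel())
            r+=list((np.array(pr[[2,4,6,8]])/1000))
            return r
        for y0 in (0,150):
          for yt in (0,90,180,270):
            o=least_squares(f,[y0,300,0,350,0,350,0,250,0,yt]); res.append((o.cost,s,o.x))
    res.sort(key=lambda t:t[0])
    for r in res[:3]: print(r[0],r[1],np.round(r[2],1))
    json.dump([res[0][1],list(res[0][2])],open('fit.json','w'))
E
python3 - <<'E'
from h import *
o=log();print(o['time_s'],o['opening'],o['grasp_force'],o['ee_pos'],o['force'])
E
python3 fit.py
```

```text
5.45 0.12358646690955588 48.58694805249378 [548.77274293  52.56870504 138.97205111] [ 0.63108223 -0.17510535 -0.98725654]
0.205101204131219 [-1, 1, -1, 1, -1, 1, -1] [ -1.6 208.6 -32.4 474.6  32.2 409.3 -10.7 337.2  -6.5  88.5]
0.20510120413134444 [-1, 1, -1, 1, -1, 1, -1] [ -1.6 208.6 -32.4 474.6  32.2 409.3 -10.7 337.2  -6.5  88.5]
0.20510120413146643 [-1, 1, -1, 1, -1, 1, -1] [ -1.6 208.6 -32.4 474.6  32.2 409.3 -10.7 337.2  -6.5  88.5]
```

```bash
cat > ik.py <<'E'
from fit import fk; import json,numpy as np
from scipy.optimize import least_squares
from scipy.spatial.transform import Rotation as Rot
S,PR=json.load(open('fit.json'))
LO=np.array([-154.91,-16.99,-72.82,7.12,-82.49,11.32,-174.64])+3;HI=np.array([154.91,109.72,74.43,147.25,262.49,116.49,174.64])-3
def ik(p,R,q0,reg=0.002):
    q0=np.clip(q0,LO+.1,HI-.1)
    def f(q):
        pp,Rm=fk(q,PR,S); return np.r_[(pp-p)/10,(Rm-R).ravel()*5,(q-q0)*reg]
    o=least_squares(f,q0,bounds=(LO,HI)); pp,Rm=fk(o.x,PR,S)
    return o.x,np.linalg.norm(pp-p),np.degrees(Rot.from_matrix(Rm.T@R).magnitude())
rx=np.array([.21,-.978,0]);ryv=np.array([.978,.21,0]);zz=np.array([0,0,1.]);O=np.array([503,200.7,0])
def rp(x,y,z): return O+rx*x+ryv*y+zz*z
def ins(el,phi):
    e,f=np.radians(el),np.radians(phi); b=np.cos(e)*rx+np.sin(e)*zz   # bristle direction = tool x
    n=np.sin(e)*rx-np.cos(e)*zz; g=np.cos(f)*n+np.sin(f)*ryv
    return np.stack([b,np.cross(g,b),g],1)
E
python3 - <<'E'
from ik import *
rng=np.random.default_rng(0)
qc=np.array(json.loads(open('log.jsonl').readlines()[-1])[0]);print(qc.round())
for el in (40,50):
  for phi in (-60,-30,0,30,60,90):
    R=ins(el,phi); best=[]
    for k in range(25):
        q,dp,da=ik(rp(45,0,122)+19*R[:,2],R,qc if k==0 else rng.uniform(LO,HI))
        if dp<6 and da<3: best.append((np.abs(q-qc).max(),q))
    best.sort(key=lambda t:t[0])
    print(el,phi,len(best),best[0][1].round() if best else None, best[-1][1].round() if best else None)
E
```

```text
[-42.  23.  27.  99.  12.  60.  -4.]
40 -60 0 None None
40 -30 14 [-11.  54. -37.  70.  42. 113. 131.] [-55.  56.  44.  71.  -2. 100. 167.]
40 0 15 [  6.  53. -70.  98.  71. 106. 113.] [-83.  51.  66.  98.  -7.  65. 172.]
40 30 14 [ 12.  41. -70. 123.  90.  86.  99.] [-76.  25.  36. 122.  56.  41. 115.]
40 60 13 [-51.  24.   8. 142. 124.  56.  53.] [-104.   54.   71.  144.  158.   25.   -3.]
40 90 0 None None
50 -60 0 None None
50 -30 14 [-24.  53. -19.  68.  38. 113. 133.] [-57.  59.  44.  69.   3. 103. 161.]
50 0 15 [ -0.  56. -66.  96.  74. 113. 111.] [-71.  43.  41.  95.  21.  71. 148.]
50 30 10 [  2.  44. -63. 121.  91.  94. 100.] [-91.  37.  52. 121.  48.  39. 121.]
50 60 14 [-63.  29.  18. 142. 119.  58.  58.] [-106.   62.   71.  144.  153.   24.    2.]
50 90 0 None None
```

```bash
python3 - <<'E'
from h import *; from ik import *
o=arm.get_obs(); q=np.array(o['joints']); p0=np.array(o['ee_pos']);R0=np.array(o['orientation'])
for phi in (0,15):
  R2=ins(45,phi); pre=rp(102,0,185)+19*R2[:,2]
  for sgn in (-1,1):
    Rm=R0@Rot.from_euler('z',sgn*85,degrees=True).as_matrix(); M=np.array([500,120,260])
    q1=q.copy(); out=[]
    for (pa,Ra,pb,Rb) in [(p0,R0,M,Rm),(M,Rm,pre,R2),(pre,R2,rp(45,0,122)+19*R2[:,2],R2)]:
        sl=Slerp([0,1],Rot.from_matrix([Ra,Rb])); mx=0;worst=0
        for t in np.linspace(.1,1,10):
            qn,dp,da=ik(pa+(pb-pa)*t,sl(t).as_matrix(),q1,.01); mx=max(mx,np.abs(qn-q1).max()); worst=max(worst,dp/5+da); q1=qn
        out.append((q1.round().tolist(),round(mx),round(worst,1),round(np.degrees(Rot.from_matrix(Ra.T@Rb).magnitude()))))
    print(phi,sgn,*out,sep='\n ')
R2=ins(45,0);pre=rp(102,0,185)+19*R2[:,2]
Rm=R0@Rot.from_euler('z',-85,degrees=True).as_matrix()
plan(p0,R0,[500,120,260],Rm,0,8)
E
```

```text
0
 -1
 ([-41.0, 14.0, 14.0, 91.0, 18.0, 79.0, 72.0], 8, np.float64(0.1), 85)
 ([-39.0, 28.0, 5.0, 95.0, 40.0, 79.0, 142.0], 8, np.float64(0.1), 92)
 ([-43.0, 35.0, 3.0, 95.0, 39.0, 78.0, 135.0], 1, np.float64(0.0), 0)
0
 1
 ([-61.0, 16.0, 39.0, 92.0, 11.0, 77.0, -93.0], 9, np.float64(0.1), 85)
 ([-78.0, 48.0, 71.0, 95.0, -5.0, 71.0, -172.0], 14, np.float64(11.3), 102)
 ([-82.0, 56.0, 71.0, 95.0, -14.0, 69.0, -172.0], 1, np.float64(12.3), 0)
15
 -1
 ([-41.0, 14.0, 14.0, 91.0, 18.0, 79.0, 72.0], 8, np.float64(0.1), 85)
 ([-44.0, 21.0, 6.0, 108.0, 51.0, 65.0, 133.0], 7, np.float64(0.1), 96)
 ([-48.0, 28.0, 5.0, 108.0, 50.0, 65.0, 124.0], 1, np.float64(0.0), 0)
15
 1
 ([-61.0, 16.0, 39.0, 92.0, 11.0, 77.0, -93.0], 9, np.float64(0.1), 85)
 ([-84.0, 39.0, 71.0, 104.0, -1.0, 57.0, -172.0], 17, np.float64(16.9), 100)
 ([-89.0, 48.0, 71.0, 107.0, -10.0, 52.0, -172.0], 1, np.float64(16.9), 0)
[[3.8, -3.2, -17.7, 0.0, -0.0, -10.6, 0], [4.4, -2.4, -17.6, 0.0, 0.0, -10.7, 0], [4.8, -1.6, -17.7, 0.0, -0.0, -10.6, 0], [4.9, -0.7, -17.7, 0.0, -0.0, -10.6, 0], [5.0, 0.2, -17.6, -0.0, 0.0, -10.6, 0], [4.9, 1.2, -17.7, 0.0, 0.0, -10.7, 0], [4.5, 2.0, -17.7, 0.0, 0.0, -10.6, 0], [4.2, 2.9, -17.6, -0.0, 0.0, -10.6, 0]]
```

>>> apply_moves --pt "-10 0 -26 0 0 0 0" --pt "-10 0 -26 0 0 0 0" --pt "-10 0 -26 0 0 0 0" --pt "-10 0 -26 0 0 -5 0" --pt "0 0 -10 0 0 -10 0" --pt "0 0 0 0 0 -10 0" --pt "0 0 0 0 0 -10 0" --pt "0 0 0 0 0 -10 0"

```text
time_s: 6.45
ee_pos: [548.2, 57.6, 260.2]
orientation: [[-0.882, 0.457, 0.111], [0.399, 0.852, -0.339], [-0.25, -0.255, -0.934]]
force: [0.3, -0.6, -0.6]
opening: 0.13
grasp_force: 48.6
```

>>> apply_moves --pt "0 0 0 0 0 -10 0" --pt "0 0 0 0 0 -10 0" --pt "0 0 0 0 0 -10 0" --pt "0 0 0 0 0 -10 0"

```text
time_s: 6.95
ee_pos: [548.3, 57.6, 260.2]
orientation: [[-0.97, -0.217, 0.111], [-0.242, 0.909, -0.339], [-0.028, -0.356, -0.934]]
force: [-0.4, -0.0, -0.5]
opening: 0.127
grasp_force: 48.6
```

```bash
python3 - <<'E'
from h import *; from ik import *
o=log();print(o['time_s'],o['ee_pos'],o['joints'],o['grasp_force'])
R2=ins(45,0);pre=rp(115,0,198)+19*R2[:,2];print(pre)
plan(o['ee_pos'],o['orientation'],pre,R2,0,12)
E
```

```text
6.95 [548.25099283  57.55371128 260.15717432] [-32.92638146  16.48389372  14.79597401  88.30398121  17.26414589
  76.54131989  80.84533163] 48.64602524725342
[529.97135606  75.09054179 184.56497116]
[[1.3, 3.9, 5.2, 1.4, 1.7, -7.3, 0], [0.6, 4.2, 5.2, 1.4, 1.8, -7.3, 0], [-0.0, 4.3, 5.0, 1.5, 1.7, -7.3, 0], [-0.8, 4.4, 4.9, 1.4, 1.7, -7.4, 0], [-1.5, 4.3, 4.8, 1.4, 1.8, -7.3, 0], [-2.2, 4.3, 4.7, 1.4, 1.7, -7.3, 0], [-2.8, 4.0, 4.4, 1.4, 1.7, -7.3, 0], [-3.5, 3.7, 4.3, 1.5, 1.8, -7.3, 0], [-4.0, 3.4, 4.0, 1.4, 1.7, -7.4, 0], [-4.6, 2.9, 3.9, 1.4, 1.7, -7.3, 0], [-5.0, 2.4, 3.6, 1.4, 1.7, -7.3, 0], [-5.4, 1.8, 3.4, 1.4, 1.8, -7.3, 0]]
```

>>> apply_moves --pt "0 0 0 1.4 1.7 -7.3 0" --pt "0 0 0 1.4 1.8 -7.3 0" --pt "0 0 0 1.5 1.7 -7.3 0" --pt "0 0 0 1.4 1.7 -7.4 0" --pt "0 0 0 1.4 1.8 -7.3 0" --pt "0 0 0 1.4 1.7 -7.3 0" --pt "0 0 0 1.4 1.7 -7.3 0" --pt "0 0 0 1.5 1.8 -7.3 0"

```text
time_s: 7.95
ee_pos: [548.5, 57.7, 260.1]
orientation: [[-0.342, -0.938, 0.062], [-0.763, 0.239, -0.601], [0.549, -0.253, -0.797]]
force: [-0.7, 0.4, -1.0]
opening: 0.123
grasp_force: 48.6
```

>>> apply_moves --pt "0 0 0 1.4 1.7 -7.4 0" --pt "0 0 0 1.4 1.7 -7.3 0" --pt "0 0 0 1.4 1.7 -7.3 0" --pt "0 0 0 1.4 1.8 -7.3 0"

```text
time_s: 8.45
ee_pos: [548.4, 57.8, 260.0]
orientation: [[0.147, -0.978, 0.146], [-0.691, -0.207, -0.692], [0.708, 0.001, -0.707]]
force: [-0.1, 0.3, -0.2]
opening: 0.128
grasp_force: 48.6
```

```bash
python3 - <<'E'
from h import *; from ik import *
o=log();print(o['time_s'],o['ee_pos'],o['joints'],o['grasp_force'])
R2=ins(45,0);pre=rp(115,0,198)+19*R2[:,2];print(pre)
plan(o['ee_pos'],o['orientation'],pre,R2,0,6)
p,d=shot('top');np.savez('d_t3',p=p,d=d);p2,d2=shot('side');np.savez('d_s3',p=p2,d=d2)
a=cv2.resize(p[130:290,260:420],(480,480));b=cv2.resize(p2[100:270,230:400],(480,480)) 
im=np.hstack([a,b])[:,:,::-1]; cv2.imwrite('pics/c3.png',cv2.resize(im,(800,400)))
E
```

```text
8.45 [548.42580363  57.79471416 260.00949629] [-35.70583549  24.76691349   2.73189077  88.03634812  40.20951735
  87.61545435 149.66781469] 48.64902830743688
[529.97135606  75.09054179 184.56497116]
[[-11.3, 2.4, 6.4, 0.0, -0.0, -0.0, 0], [-11.4, 2.4, 6.5, 0.0, -0.0, -0.0, 0], [-11.3, 2.4, 6.4, 0.1, -0.0, -0.0, 0], [-11.4, 2.4, 6.5, -0.0, -0.0, -0.1, 0], [-11.3, 2.4, 6.4, 0.0, -0.0, 0.0, 0], [-11.4, 2.4, 6.4, 0.0, -0.0, 0.0, 0]]
```

View pics/c3.png

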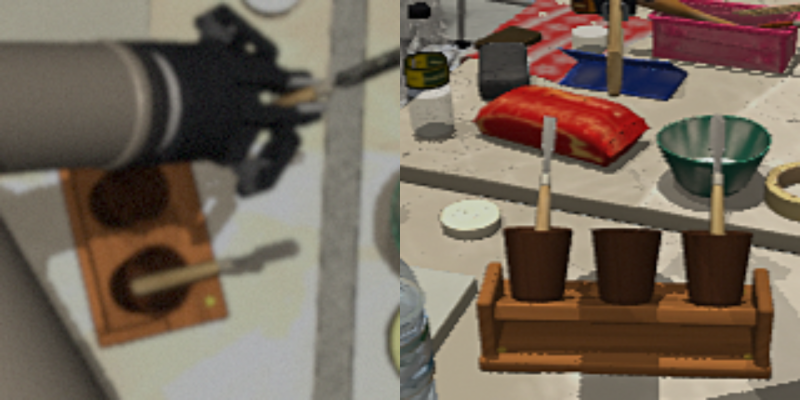

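The top crop shows the brush held with its bristles up at (390,65). The side crop shows the handle at column 615, rows 5–95, pointing down towards the now-empty middle cup at (625,240). I'll measure the handle axis from the side depth.

```bash
python3 - <<'E'
from h import *; from ik import *
o=arm.get_obs(); R=np.array(o['orientation']); Gp=np.array(o['ee_pos'])-19*R[:,2]
f=np.load('d_s3.npz');p,d=f['p'].astype(int),f['d']
v,u=np.mgrid[95:150,310:332];v=v.ravel();u=u.ravel();W=world('side',u,v,d[v,u])
L=(W-Gp)@R   # tool-frame coordinates relative to grasp point
m=(np.abs(L[:,1])<25)&(np.abs(L[:,2])<25)&(L[:,0]>-115)&(L[:,0]<-12)&(d[v,u]>0)
L=L[m];print(m.sum(),L.min(0),L.max(0))
for a in range(-110,-10,12):
    k=(L[:,0]>=a)&(L[:,0]<a+12)
    if k.sum()>3: print(a+6,k.sum(),np.median(L[k],0).round(1),L[k][:,1].min().round(1),L[k][:,1].max().round(1))
# cup: mouth centre expected vs depth
for X in [rp(10,0,106),rp(-18,0,54)]: print('cup',X,'in grasp-rel tool',((X-Gp)@R).round(1))
# rim points from initial top depth, middle cup high rim
f=np.load('d_s3.npz');v,u=np.mgrid[190:230,300:350];v=v.ravel();u=u.ravel();W=world('side',u,v,d[v,u])
r=W-O; X=r@rx;Y=r@ryv;Z=r[:,2]; k=(np.abs(Y)<35)&(Z>100)&(Z<135)&(np.abs(X)<60);print('rim',k.sum(),[(a.min().round(),a.max().round()) for a in (X[k],Y[k],Z[k])])
E
```

```text
230 [-88.91189518 -12.83241152 -24.55373671] [-12.02936396   8.18992708   3.2404651 ]
-92 12 [-88.    1.1  -2.1] -3.2 5.4
-80 32 [-79.9   1.3  -3.1] -3.6 7.2
-68 41 [-67.8   0.9  -4.3] -6.1 7.1
-56 33 [-55.8   0.4  -5.4] -6.3 6.7
-44 35 [-44.    1.9  -5.7] -4.8 8.2
-32 37 [-33.3   1.7  -5.8] -5.2 7.8
-20 32 [-20.3   1.   -6. ] -5.6 7.2
-8 8 [-12.6  -0.2  -6.4] -12.8 5.7
cup [505.1  190.92 106.  ] in grasp-rel tool [-206.    14.3   29.7]
cup [499.22  218.304  54.   ] in grasp-rel tool [-262.5   14.5   46.7]
rim 286 [(np.float64(-29.0), np.float64(20.0)), (np.float64(-32.0), np.float64(29.0)), (np.float64(100.0), np.float64(122.0))]
```

>>> apply_moves --pt "-10 2.5 6.5 0 0 0 0" --pt "-10 2.5 6.5 0 0 0 0" --pt "-10 2.5 6.5 0 0 0 0" --pt "-10 2.5 6.5 0 0 0 0" --pt "-10 2.5 6.5 0 0 0 0" --pt "-10 2 6 0 0 0 0" --pt "-10 0 0 0 0 0 0" --pt "0 0 0 0 0 0 0"

```text
time_s: 9.55
ee_pos: [529.4, 77.4, 182.0]
orientation: [[0.145, -0.979, 0.145], [-0.692, -0.205, -0.692], [0.707, 0.0, -0.707]]
force: [-0.3, 1.1, 0.1]
opening: 0.124
grasp_force: 48.7
```

```bash
python3 - <<'E'
from h import *; from ik import *
o=log(); R=np.array(o['orientation']); Gp=np.array(o['ee_pos'])-19*R[:,2]
print(((rp(-8,-1,70)-Gp)@R-[-90,1,4]).round(1),o['joints'])
p2,d2=shot('side');b=cv2.resize(p2[130:250,260:400],(700,600));cv2.imwrite('pics/c4.png',b[:,:,::-1])
E
```

```text
[-84.    0.5  -0.6] [-37.70947648  28.62173331   1.84478872  94.01284612  39.81151384
  81.83290879 141.20406892]
```

View pics/c4.png

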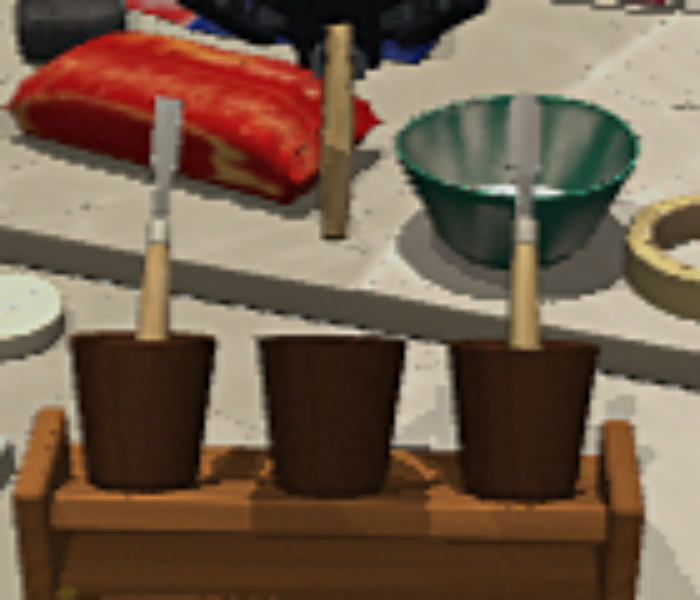

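The handle end at (336,235) lines up with the middle cup, whose rim centre is at (332,345). Now I'll insert it.

>>> apply_moves --pt "-11 0 0 0 0 0 0" --pt "-11 0 0 0 0 0 0" --pt "-11 0 0 0 0 0 0" --pt "-11 0 0 0 0 0 0" --pt "-11 0 0 0 0 0 0" --pt "-11 0 0 0 0 0 0" --pt "-10 0 0 0 0 0 0" --pt "-5 0 0 0 0 0 0"

```text
time_s: 10.6
ee_pos: [517.7, 133.0, 124.8]
orientation: [[0.144, -0.979, 0.145], [-0.692, -0.204, -0.692], [0.707, -0.0, -0.707]]
force: [0.1, -0.3, -0.1]
opening: 0.124
grasp_force: 48.7
```

```bash
python3 - <<'E'
from h import *; from ik import *
o=log(); R=np.array(o['orientation']); Gp=np.array(o['ee_pos'])-19*R[:,2]
print(((rp(-8,-1,70)-Gp)@R-[-90,1,4]).round(1),o['force'])
p2,d2=shot('top');p1,d1=shot('side');b=np.hstack([cv2.resize(p2[140:270,265:395],(400,400)),cv2.resize(p1[130:260,255:385],(400,400))]);cv2.imwrite('pics/c5.png',b[:,:,::-1])
E
```

```text
[-3.4  0.6 -1. ] [ 0.10763895 -0.3171001  -0.10756968]
```

View pics/c5.png

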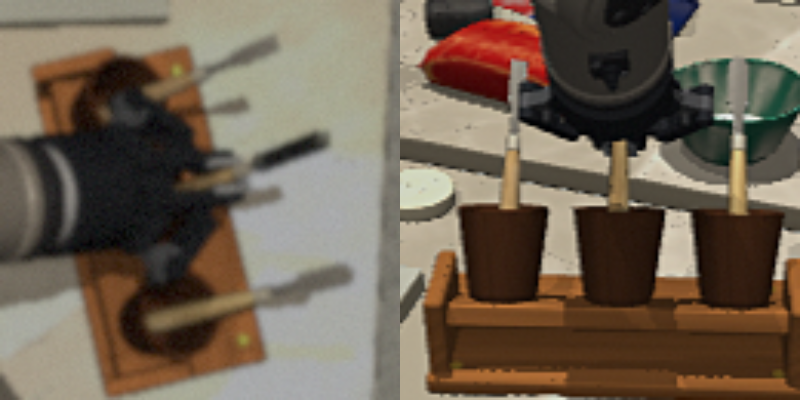

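The handle is inside the middle cup with the bristles up and no contact force. The neighbours are undisturbed, so I'll advance a touch, release and back off.

>>> apply_moves --pt "-4 0 1 0 0 0 0" --pt "0 0 0 0 0 0 0" --pt "0 0 0 0 0 0 30" --pt "0 0 0 0 0 0 40" --pt "0 0 0 0 0 0 40" --pt "0 0 0 0 0 0 40" --pt "0 0 0 0 0 0 40" --pt "0 0 -8 0 0 0 40"

```text
time_s: 11.7
ee_pos: [516.1, 139.4, 127.5]
orientation: [[0.143, -0.979, 0.144], [-0.692, -0.203, -0.693], [0.708, 0.0, -0.706]]
force: [-0.3, -0.3, 0.4]
opening: 0.469
grasp_force: 0.0
```

>>> apply_moves --pt "0 0 -12 0 0 0 40" --pt "0 0 -16 0 0 0 40" --pt "0 0 -20 0 0 0 40" --pt "0 0 -25 0 0 0 40" --pt "0 0 -25 0 0 0 40" --pt "0 0 -25 0 0 0 40" --pt "0 0 -20 0 0 0 40" --pt "0 0 0 0 0 0 40"

```text
time_s: 12.7
ee_pos: [495.5, 241.7, 229.7]
orientation: [[0.144, -0.978, 0.148], [-0.694, -0.207, -0.689], [0.705, -0.003, -0.709]]
force: [-0.1, 0.1, -0.5]
opening: 0.468
grasp_force: 0.0
```

```bash
python3 - <<'E'
from h import *
o=log()
p2,d2=shot('top');p1,d1=shot('side');b=np.hstack([cv2.resize(p2[140:270,265:395],(400,400)),cv2.resize(p1[130:260,255:385],(400,400))]);cv2.imwrite('pics/c6.png',b[:,:,::-1])
E
```

```text
(no output)
```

View pics/c6.png

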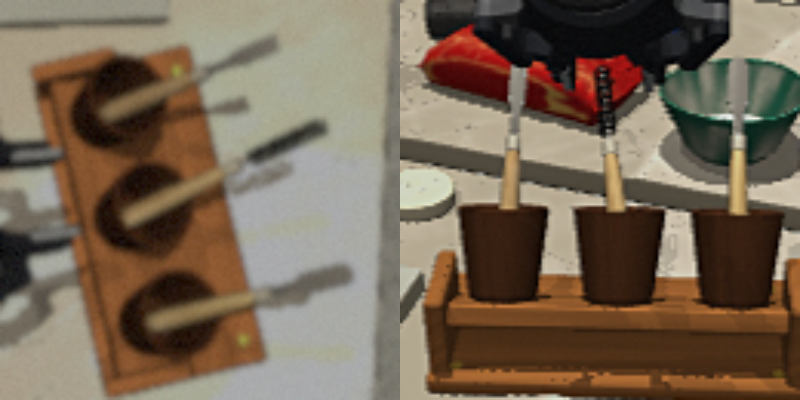

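The brush stands handle-down in the middle cup with its bristles up at (290,140). Both neighbours are in place and the gripper is clear.

```bash
python3 -c "
from station import hand_in
print(hand_in())"
```

```text
the job is handed in; nothing more can be done
None
```

The wire brush is back in the middle socket, handle down and bristles up; it is released, both neighbours are still in their sockets, and the job was handed in at about 13 s.

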